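# Draw the slide tray out of the dryer with the pull hook

### The arm

A 6-joint arm with a two-finger parallel gripper is mounted at the origin on the work surface. World frame = base frame: x ahead of the robot, y to its left, z up, the work surface at z = 0. Lengths are in m, angles in rad, forces in N, time in s.
With the tool pointing down it reaches from about 0.35 to 1 m from the base axis. Payload 7.1 kg.
Tool frame: the origin (TCP) lies between the finger pads; the fingertips stand 22 mm ahead of it and the grasp point (between the pads) lies 3 mm ahead of it; x points along the fingers, y is the direction in which the jaws open and shut, and the axes are right-handed (so a half turn about x gives the same grasp; the last joint's range is limited). The gripper opens to 85 mm and grips with 20 to 120 N. Pads are 22 mm wide; open, the fingers measure 114 mm over their backs; the gripper's body (76 mm by 85 mm) begins 54 mm behind the grasp point. The pads swing forward as they close: fully open they stand 13 mm farther back than shut.
Start: joints at [1.105, 0.423, 1.63, -0, 1.089, -0.019], TCP at [0.27, 0.564, 0.253] pointing down, gripper open.
Joint ranges: [-3, 3], [-0.9, 2.11], [0.09, 2.58], [-1.31, 4.45], [0.11, 2.69], [-2.54, 2.54]. Speed limits (rad/s): [2.39, 2.39, 3.01, 3.14, 3.14, 3.14].

### API

Orientations are given as a rotation vector (axis times angle).
In Python, from rig import manip gives the robot as it stands. The module is installed in compiled form; this text tells all that it offers. Calls block until the motion is done:
- manip.move_to(position, orientation): joint-space move of the TCP to a pose.
- manip.servo_line(position, orientation=None, rate=0.15): straight line of the TCP; orientation=None keeps the orientation; rate is the mean speed in m/s.
- manip.set_joints(angles): joint-space move.
- manip.command_gripper(opening, f_grip=None): finger opening in m; f_grip is the grip in N (None keeps the last); returns when the fingers have stopped.
- manip.hold(seconds).
- manip.solve_ik(position, orientation): joint angles nearest the present ones, or None.
- manip.camera(name): name is "side" or "top" or "wrist"; returns a dict with "image" (384x512x3 uint8, red, green, blue), "fx", "fy", "cx", "cy" (pixels), "cam_to_world" (4x4, takes a point from camera to world coordinates); the wrist camera has in their place "mount" (4x4, takes a point from camera to tool coordinates, whose origin is the TCP and whose axes are the tool frame's). Camera axes: x right, y down, z forward; pixel columns grow to the right and rows downward; lengths in m; the calibration is good to about 2 mm. A picture is of the moment at which its call begins: read the wrist's pose just before it. There is no depth.
A pose or a line that the arm cannot do raises manip.IKError and nothing moves.
- manip.sign_off(): hands the job in, once; it reports no verdict.
Readings, each from a call of its own:
- manip.get_time(): time.
- manip.get_joint_positions(): joint angles.
- manip.get_joint_vel(): joint speeds.
- manip.get_tau(): joint torques, N m.
- manip.get_position(): TCP position.
- manip.get_ee_rot(): TCP orientation.
- manip.get_contact_force(): force on the tool from outside, world axes, zero at the start.
- manip.get_torque(): the same for the moment, N m.
- manip.get_width(): finger opening in m.
Only numpy, scipy, OpenCV 4.12 (cv2) and the standard library are available. Lean on these libraries where they do the work, as an engineer would, in place of code of your own. Each camera call takes 0.05 s, during which the arm holds its last target.

### The job

Take the pull hook from its rest, drop its prong into the pull ring of the warm slide tray and drag the tray out of the dryer until you feel it bear on the end stop; hold it snug there for about half a second with a firm but gentle pull (about 10 N, never more than 25 N). Then unhook, leaving the whole tray standing clear of the hood, and lay the hook back on its rest. Do not touch the tray with the gripper, do not tip it, and leave the bottle, the jar and the slide box where they stand.

Things in the scene. Friction and masses are not known exactly. Their poses are not given: they have to be found in the camera images.
- hook_grip (a point): Pull hook, 150 g: centre of its black handle, a bar 100 mm long (its x), 24 mm wide (y), 26 mm high (z). A steel rod 8 mm thick leaves the +x end of the handle at mid height and runs on along +x; 110 mm from the handle's centre it bends straight down into a prong. At the start it lies level on hook_rest, z up, handle centre 58 mm above the bench, the middle 60 mm of the handle free between the rest's saddles.
- hook_tip (a point): Rounded lower end of the hook's prong (8 mm thick): 110 mm ahead (+x) of the handle's centre and 34 mm below it. Axes as the hook's.
- hook_rest: Grey plastic rest for the hook, fixed on the bench: base 100 x 70 mm, two saddles 80 mm apart along its x, with flat seats 45 mm above the bench on which the underside of the handle lies, and side cheeks flaring outwards from 30 mm apart at the seats, up to 60 mm above the bench. The origin is at the bench under the middle; the hook belongs with its handle's centre over the origin, prong towards +x.
- tray: Open steel slide tray, loose, 120 mm long (x), 110 mm wide (y), 50 mm high, 0.31 to 0.63 kg; origin at the centre of its underside. It stands on the dryer's base plate, 8 mm above the bench, between two side rails 116 mm apart, mostly under the hood at the start. Its front face is 60 mm from the origin towards -x and carries the pull ring. It slides out along -x with some dry friction (unknown, about 1 to 5 N).
- tray_eye (a point): Centre of the tray's pull ring, a flat horizontal steel ring (hole upright): hole 18 mm across, outside 30 mm, 6 mm thick, 84 mm ahead (-x) of the tray's centre, mid-thickness 48 mm above the bench. It stands clear of the hood, open to above. Axes as the tray's.
- dryer: White slide dryer, fixed: hood 180 mm long, 146 mm wide, 104 mm high, open at its mouth. Origin on the bench below the middle of the mouth; the hood lies towards +x; a base plate (8 mm thick) with low side rails (24 mm above the bench) runs out 205 mm towards -x, the way the tray is drawn, and carries the end stop.
- stop_range (a point): Middle of the end stop's range, on the base plate, 155 mm before the mouth; axes as the dryer's. The stop: two rigid rubber-faced uprights, 46 mm high, 12 mm thick, 74 mm apart; the tray's front meets them, the ring passes between. Its setting differs each time and is not given: rubber faces 125 to 185 mm before the mouth, so the tray's centre halts 65 to 125 mm before it, clear of the hood.
- reagent: Amber bottle, 60 mm across, 130 mm high; bystander. Origin under its centre.
- jar: Open glass jar, 70 mm across, 70 mm high; bystander. Origin under its centre.
- slide_box: White slide box with grey lid, 85 x 100 x 28 mm; bystander. Origin under its centre.

How it is judged:
By the outcome, as a careful person would: the job done as asked, in the order asked, and still so for the second after the job is handed in, with the robot touching nothing.
It also fails if it takes over 58 s, if anything falls off the work surface, if the arm or the gripper's body presses on something with over 40 N, if the wrist force passes 120 N, or if a joint passes its speed limit or range.

## Working session

There is one attempt and no reset: what is moved stays moved. The work goes in short steps, each a Python script; the robot and the scene stay as the last script left them, time stands still between calls to the robot, and variables do not carry over. Pictures are saved under pics/ and viewed, and the job is handed in when it is done.

```bash
ls; mkdir -p pics
python3 - <<'E'
from rig import manip
import cv2,numpy as np
np.set_printoptions(precision=4,suppress=True)
print(manip.get_time(),manip.get_position(),manip.get_ee_rot(),manip.get_width())
for n in ["top","side","wrist"]:
    c=manip.camera(n)
    cv2.imwrite(f"pics/{n}0.png",c["image"][:,:,::-1])
    print(n,c["fx"],c["fy"],c["cx"],c["cy"]);print(c.get("cam_to_world",c.get("mount")))
print(manip.get_time())
E
```

```text
pics
0.0 [0.2698 0.5632 0.2525] [ 0.3492  1.5426 -0.3516] 0.08501785713228478
top 405.5487084574592 405.5487084574592 252.29278269633014 195.80398816031874
[[ 0.0184 -0.9959  0.0884  0.4494]
 [-0.9998 -0.0185 -0.0002  0.0582]
 [ 0.0018 -0.0884 -0.9961  1.0869]
 [ 0.      0.      0.      1.    ]]
side 361.8064819308039 361.8064819308039 251.01458409839637 187.0371160072179
[[ 0.7263 -0.493   0.479   0.1124]
 [-0.6873 -0.5214  0.5056 -0.4335]
 [ 0.0005 -0.6965 -0.7176  0.746 ]
 [ 0.      0.      0.      1.    ]]
wrist 286.8662151533179 286.8662151533179 257.80455944579006 193.4790655045953
[[ 0.0013 -0.2568  0.9665 -0.1221]
 [ 1.      0.0004 -0.0012 -0.0002]
 [-0.0001  0.9665  0.2568 -0.0653]
 [ 0.      0.      0.      1.    ]]
0.15
```

View pics/top0.png

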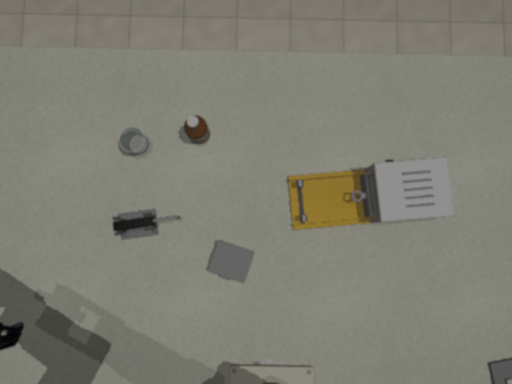

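View pics/side0.png

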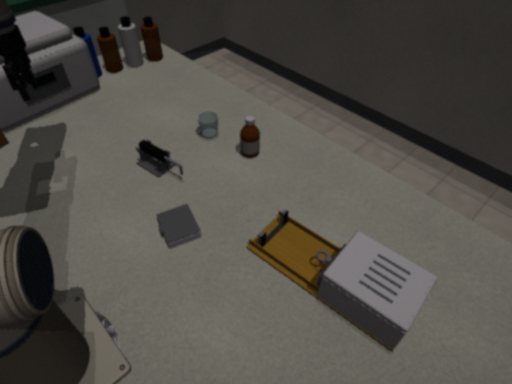

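View pics/wrist0.png

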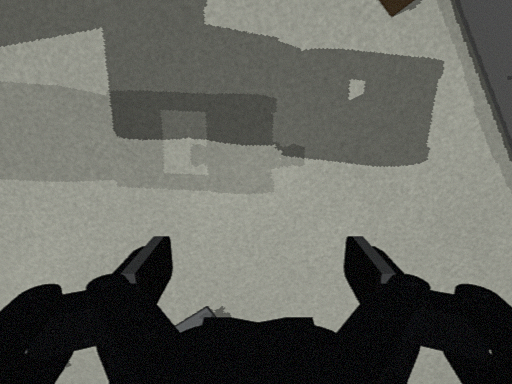

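The top view shows the hook at about (135,222) with its rod end near (180,217), the ring at about (353,197), the hood mouth near x=368, and the stop uprights near x=301. I'll enlarge these areas.

Run:
```python
import cv2,numpy as np
t=cv2.imread("pics/top0.png");s=cv2.imread("pics/side0.png")
def crop(im,x,y,w,h,k): return cv2.resize(im[y:y+h,x:x+w],None,fx=k,fy=k,interpolation=cv2.INTER_CUBIC)
cv2.imwrite("pics/t_hook.png",crop(t,100,190,100,70,8))
cv2.imwrite("pics/t_dry.png",crop(t,280,145,180,100,4.4))
cv2.imwrite("pics/s_hook.png",crop(s,125,130,80,60,8))
cv2.imwrite("pics/s_dry.png",crop(s,240,200,130,100,6))
```

```text
(no output)
```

View pics/t_hook.png

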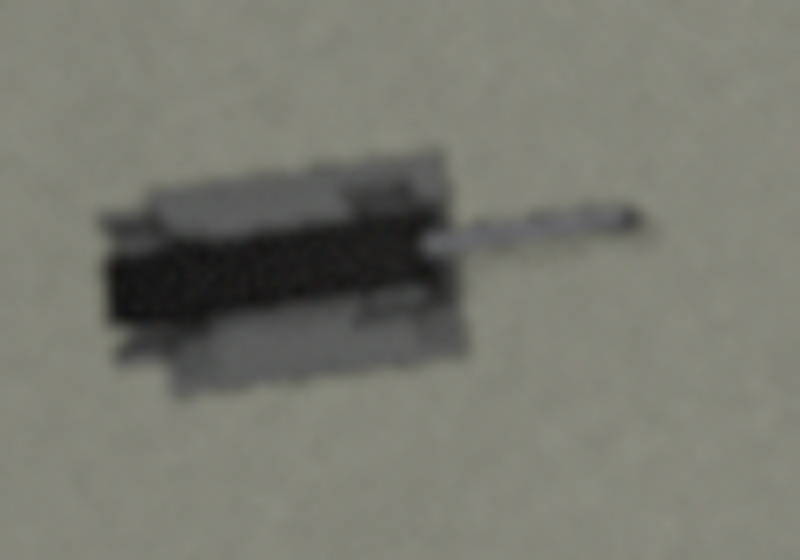

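View pics/t_dry.png

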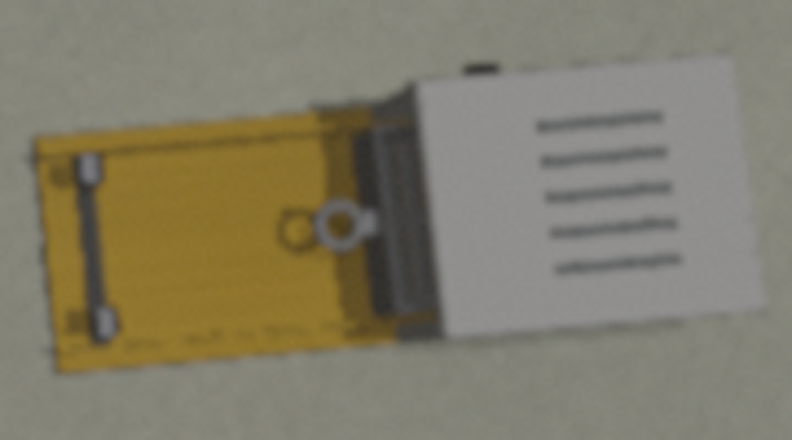

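View pics/s_hook.png

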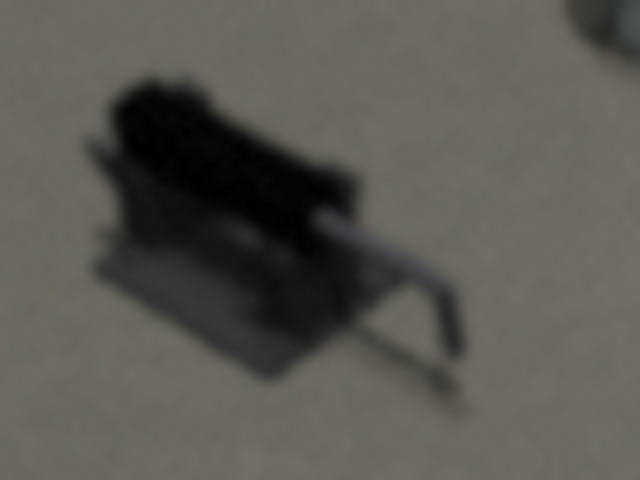

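View pics/s_dry.png

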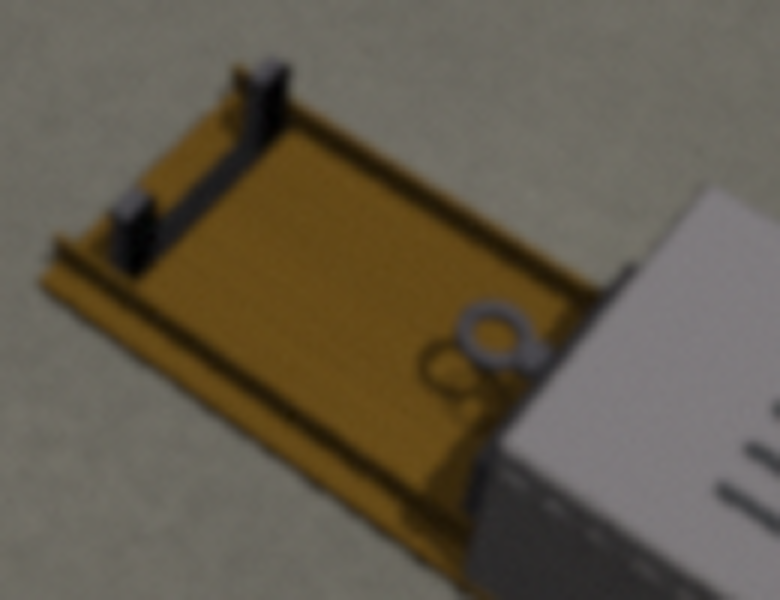

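```bash
cat > h.py <<'E'
import numpy as np,cv2
from rig import manip
from scipy.spatial.transform import Rotation as R
np.set_printoptions(precision=4,suppress=True)
def ray(cam,T,u,v,z):
    d=T[:3,:3]@np.array([(u-cam["cx"])/cam["fx"],(v-cam["cy"])/cam["fy"],1.]); o=T[:3,3]
    return o+d*(z-o[2])/d[2]
def proj(cam,T,P):
    p=np.linalg.inv(T)@np.append(P,1); return np.array([cam["fx"]*p[0]/p[2]+cam["cx"],cam["fy"]*p[1]/p[2]+cam["cy"]])
def Tnow():
    T=np.eye(4);T[:3,:3]=R.from_rotvec(manip.get_ee_rot()).as_matrix();T[:3,3]=manip.get_position();return T
def wrist(name):
    T=Tnow(); c=manip.camera("wrist"); W=T@c["mount"]; cv2.imwrite(f"pics/{name}.png",c["image"][:,:,::-1])
    np.save(f"pics/{name}.npy",W); return c,W
def down(yaw):
    # tool x down, tool y (jaw) at horizontal angle yaw
    x=np.array([0,0,-1.]);y=np.array([np.cos(yaw),np.sin(yaw),0]);return R.from_matrix(np.c_[x,y,np.cross(x,y)]).as_rotvec()
E
python3 - <<'E'
from h import *
t=manip.camera("top");s=manip.camera("side")
def tp(x,y,k,ox,oy,z,c=t): return ray(c,c["cam_to_world"],(x+.5)/k-.5+ox,(y+.5)/k-.5+oy,z)
H=lambda x,y,z:tp(x,y,8,100,190,z)
D=lambda x,y,z:tp(x,y,4.4,280,145,z)
SH=lambda x,y,z:tp(x,y,8,125,130,z,s)
SD=lambda x,y,z:tp(x,y,6,240,200,z,s)
print("bend",H(630,217,.060),"rodstart",H(428,244,.06),"handle corners",H(107,258,.071),H(110,322,.071),H(432,215,.071),H(437,290,.071))
print("side tip",SH(455,352,.026),"bend",SH(440,283,.06),"rodstart",SH(318,217,.06))
print("hood",*[D(x,y,.104) for x,y in [(413,83),(735,57),(765,305),(443,337)]])
print("ring",D(340,225,.051),SD(494,333,.051))
print("stops",D(90,167,.054),D(104,324,.054))
print("plate",D(36,138,.008),D(57,372,.008))
print("box",ray(t,t["cam_to_world"],230,261,.028),"bottle",ray(t,t["cam_to_world"],197,135,0),"jar",ray(t,t["cam_to_world"],134,143,0))
E
```

```text
bend [0.484  0.2441 0.06  ] rodstart [0.4743 0.3076 0.06  ] handle corners [0.4678 0.4049 0.071 ] [0.4479 0.403  0.071 ] [0.4831 0.304  0.071 ] [0.4598 0.3015 0.071 ]
side tip [0.4847 0.2506 0.026 ] bend [0.4839 0.2506 0.06  ] rodstart [0.4727 0.3096 0.06  ]
hood [ 0.6217 -0.2376  0.104 ] [ 0.6397 -0.4175  0.104 ] [ 0.5016 -0.4308  0.104 ] [ 0.4807 -0.253   0.104 ]
ring [ 0.5464 -0.2103  0.051 ] [ 0.5454 -0.21    0.051 ]
stops [ 0.5774 -0.0639  0.054 ] [ 0.4861 -0.0728  0.054 ]
plate [ 0.6003 -0.0363  0.008 ] [ 0.4583 -0.0505  0.008 ]
box [0.3732 0.1124 0.028 ] bottle [0.7094 0.2117 0.    ] jar [0.6841 0.3824 0.    ]
```

Run:
```python
from h import *
T=Tnow();print(T)
hx=np.deg2rad(-82.3)
for sgn in (1,-1):
    # jaw = perpendicular to hook x
    yaw=hx+sgn*np.pi/2
    o=down(yaw);print(sgn,"toolz",R.from_rotvec(o).as_matrix()[:,2])
    for p in ([.4647,.3534,.2],[.4647,.3534,.06],[.5345,-.1,.07],[.515,.06,.07],[.54,-.1,.2]):
        print(manip.solve_ik(p,o))
```

```text
[[-0.0004  0.4321  0.9018  0.2699]
 [-0.0007  0.9018 -0.4321  0.5634]
 [-1.     -0.0008 -0.      0.2529]
 [ 0.      0.      0.      1.    ]]
1 toolz [ 0.134 -0.991 -0.   ]
[ 0.6298  0.4297  1.7626 -0.      0.9494  0.4954]
[ 0.6298  0.6415  1.8152 -0.      0.6849  0.4954]
[-0.2068  0.5858  1.9045 -0.      0.6513 -0.3412]
[ 0.093   0.562   1.9605 -0.      0.6191 -0.0414]
[-0.2048  0.3831  1.8393 -0.      0.9192 -0.3392]
-1 toolz [-0.134  0.991 -0.   ]
None
None
None
None
None
```

Run:
```python
from h import *
o=down(np.deg2rad(-82.3)+np.pi/2)
manip.move_to([.4647,.3534,.2],o)
c,W=wrist("w1")
print(manip.get_time(),manip.get_position())
```

```text
1.425 [0.4643 0.3546 0.2003]
```

View pics/w1.png

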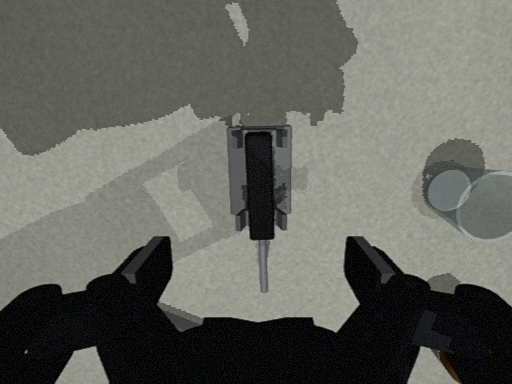

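The wrist view shows the hook whole: handle from about (259,133) to (262,238), prong at about (264,290). I'll enlarge it, and move on to look at the ring the same way.

Run:
```python
import cv2
t=cv2.imread("pics/w1.png")
c=t[120:300,215:305]
cv2.imwrite("pics/w1c.png",cv2.rotate(cv2.resize(c,None,fx=4.4,fy=4.4,interpolation=cv2.INTER_CUBIC),cv2.ROTATE_90_COUNTERCLOCKWISE))
from h import *
o=down(np.deg2rad(-83.8)+np.pi/2)
manip.move_to([.5464,-.16,.22],o)
c,W=wrist("w2")
print(manip.get_time(),manip.get_position())
```

```text
3.3583 [ 0.5467 -0.159   0.2199]
```

View pics/w1c.png

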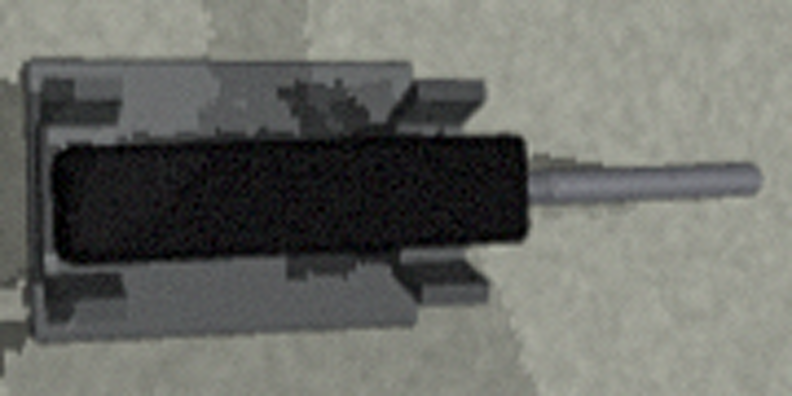

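View pics/w2.png

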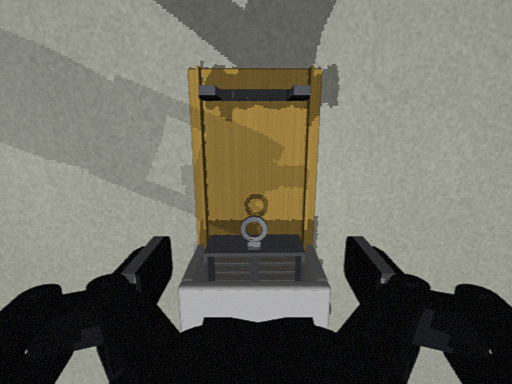

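Run:
```python
from h import *
c=manip.camera("wrist");W=np.load("pics/w1.npy")
f=lambda x,y,z:ray(c,W,215+(395-y+.5)/4.4-.5,120+(x+.5)/4.4-.5,z)
P={"front":(f(527,135,.071)+f(527,240,.071))/2,"back":(f(62,146,.071)+f(62,263,.071))/2,"rodend":f(760,181,.060)}
for k,v in P.items():print(k,v)
print("width",np.linalg.norm(f(527,135,.071)-f(527,240,.071)),np.linalg.norm(f(62,146,.071)-f(62,263,.071)),"len",np.linalg.norm(P["front"]-P["back"]))
d=P["front"]-P["back"];print("yaw",np.degrees(np.arctan2(d[1],d[0])));
d=P["rodend"]-P["back"];print("yaw rod",np.degrees(np.arctan2(d[1],d[0])),np.linalg.norm(d[:2]))
print("centre",(P["front"]+P["back"])/2)
t=cv2.imread("pics/w2.png")
cv2.imwrite("pics/w2c.png",cv2.resize(t[60:260,180:336],None,fx=3,fy=3,interpolation=cv2.INTER_CUBIC))
```

```text
front [0.474  0.3081 0.071 ]
back [0.4571 0.4048 0.071 ]
rodend [0.4847 0.2443 0.06  ]
width 0.0226111113726272 0.02285192605417282 len 0.09824791501371387
yaw -80.06209925325261
yaw rod -80.24029327696194 0.1628570648302271
centre [0.4655 0.3564 0.071 ]
```

View pics/w2c.png

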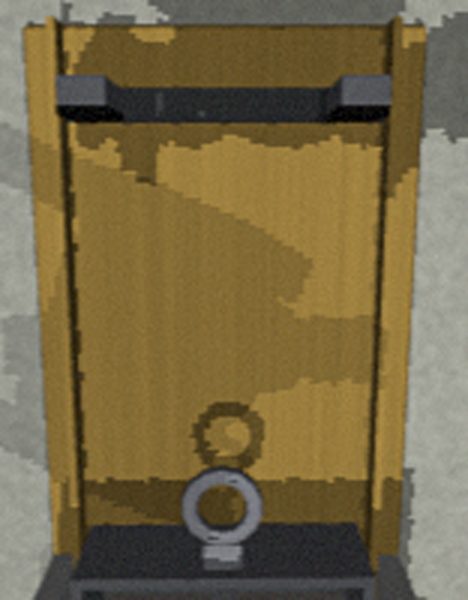

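Run:
```python
from h import *
c=manip.camera("wrist");W=np.load("pics/w2.npy")
f=lambda x,y,z:ray(c,W,180+(x+.5)/3-.5,60+(y+.5)/3-.5,z)
ring=f(222,508,.0505);print("ring",ring,"outer dia",np.linalg.norm(f(181,508,.051)-f(263,508,.051)))
for z in(.046,.054):
    a=f(83,91,z);b=f(365,91,z);print("stop ctr",(a+b)/2,"sep",np.linalg.norm(a-b),"face",(f(83,107,z)+f(365,107,z))/2,"gap",np.linalg.norm(f(108,95,z)-f(340,95,z)), "thick",np.linalg.norm(f(83,76,z)-f(83,107,z)))
# rails inner edges z=.024
l=[f(72,300,.024),f(80,545,.024)];r=[f(383,300,.024),f(372,545,.024)]
m0=(l[0]+r[0])/2;m1=(l[1]+r[1])/2;d=m1-m0;print("rails mid",m0,m1,np.degrees(np.arctan2(d[1],d[0])),np.linalg.norm(l[0]-r[0]))
l=[f(68,180,.024),f(80,545,.024)];d1=l[1]-l[0];print(np.degrees(np.arctan2(d1[1],d1[0])))
a=f(58,76,.05);b=f(390,76,.05);d=b-a;print("stop line normal",np.degrees(np.arctan2(d[1],d[0]))-90,d)
```

```text
ring [ 0.5472 -0.2122  0.0505] outer dia 0.029687141921227702
stop ctr [ 0.5327 -0.0698  0.046 ] sep 0.0915909076781761 face [ 0.5332 -0.0747  0.046 ] gap 0.07543679117282844 thick 0.009520164135186696
stop ctr [ 0.5329 -0.0705  0.054 ] sep 0.0891159348365 face [ 0.5334 -0.0752  0.054 ] gap 0.07339833545545559 thick 0.009262909913341059
rails mid [ 0.5412 -0.1406  0.024 ] [ 0.5512 -0.2385  0.024 ] -84.19893145053081 0.1153376055142549
-84.64401703645326
stop line normal -83.73839738492056 [0.1053 0.0116 0.    ]
```

Run:
```python
from h import *
o=down(np.deg2rad(-80.2)+np.pi/2)
manip.move_to([.4656,.356,.14],o)
manip.servo_line([.4656,.356,.065],o,rate=.1)
print("pre",manip.get_position(),manip.get_contact_force())
f0=manip.get_contact_force()
manip.command_gripper(0.01,90)
print("grip",manip.get_width(),manip.get_position(),manip.get_contact_force(),manip.get_torque())
manip.servo_line([.4656,.356,.16],o,rate=.1)
print("lift",manip.get_width(),manip.get_position(),manip.get_contact_force(),manip.get_torque(),manip.get_time())
c,W=wrist("w3")
for n in("side","top"):
    cv2.imwrite(f"pics/{n}3.png",manip.camera(n)["image"][:,:,::-1])
s=cv2.imread("pics/side3.png")[60:180,80:240]
cv2.imwrite("pics/s3c.png",cv2.resize(s,None,fx=5,fy=5,interpolation=cv2.INTER_CUBIC))
```

```text
pre [0.4659 0.3562 0.0654] [-0.3439  0.3443  0.8745]
grip 0.02261697860439387 [0.4659 0.3562 0.0655] [ 0.1505 -1.1867  5.9457] [-0.1062  0.1695  0.0094]
lift 0.022895226437347933 [0.4652 0.3557 0.1593] [ 0.9413  0.3199 -2.0741] [ 0.0119 -0.022   0.0453] 7.9583
```

View pics/s3c.png

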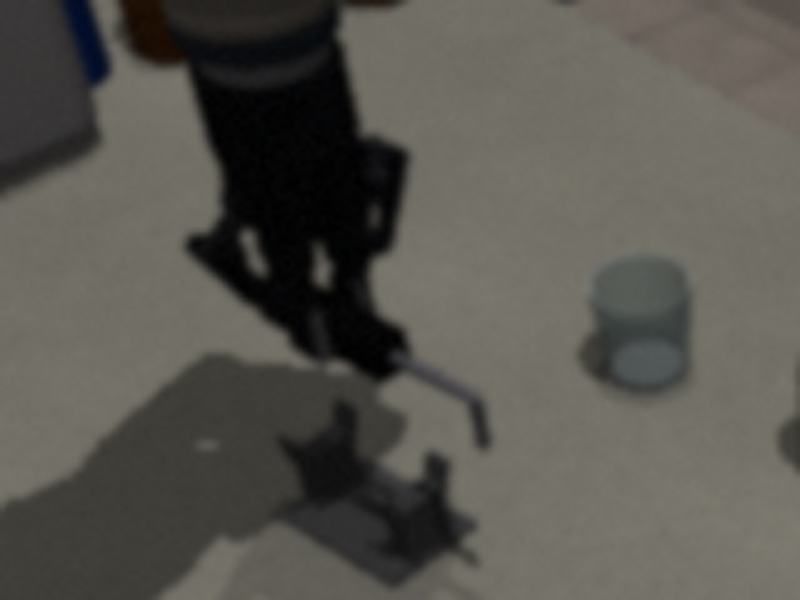

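View pics/w3.png

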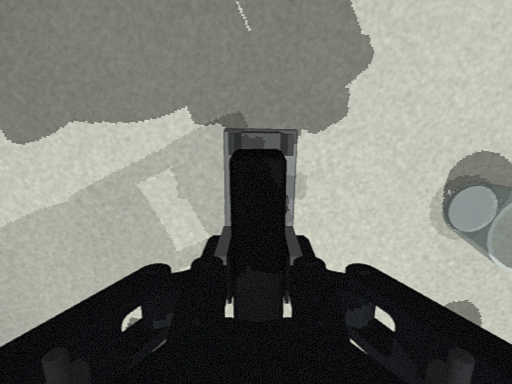

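Run:
```python
from h import *
T=Tnow();s=manip.camera("side")
# tool x down, z fwd
for n,p in {"tip":[.041,0,.110],"bend":[.007,0,.110],"rodstart":[.007,0,.05]}.items():
    P=(T@np.append(p,1))[:3];uv=proj(s,s["cam_to_world"],P);print(n,P,uv,"crop",(uv-[80,60]+.5)*5-.5)
t=manip.camera("top")
uv=proj(t,t["cam_to_world"],(T@[.003,0,.114,1])[:3]);print("top rod end",uv)
i=cv2.imread("pics/top3.png")[180:260,100:200];cv2.imwrite("pics/t3c.png",cv2.resize(i,None,fx=7,fy=7,interpolation=cv2.INTER_CUBIC));print((uv-[100,180]+.5)*7-.5)
```

```text
tip [0.4839 0.2473 0.1183] [177.217  149.4861] crop [488.0848 449.4304]
bend [0.484  0.2474 0.1523] [175.3305 139.4737] crop [478.6524 399.3683]
rodstart [0.4738 0.3065 0.1522] [159.4134 131.1172] crop [399.0672 357.5862]
top rod end [171.062  214.8568]
[500.4341 246.9977]
```

View pics/t3c.png

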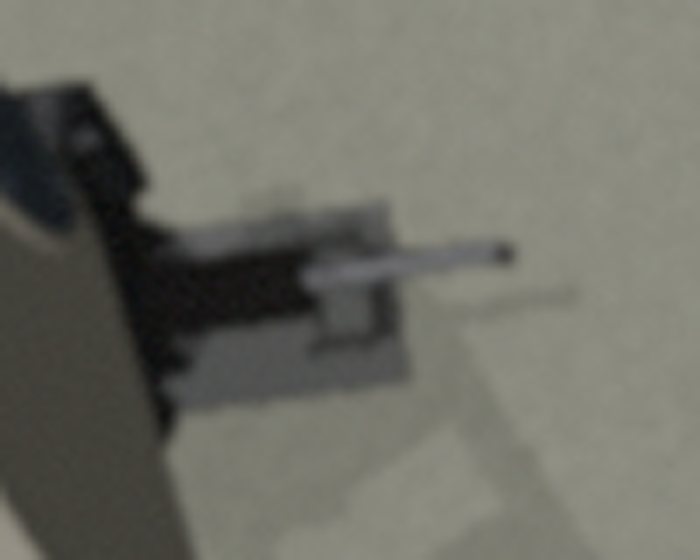

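Run:
```python
from h import *
y=np.deg2rad(-84.);o=down(y+np.pi/2);u=np.array([np.cos(y),np.sin(y),0])
ring=np.array([.5467,-.2117,0]);p=ring-.110*u
manip.move_to([p[0],p[1],.19],o)
p[2]=.118;manip.servo_line(p,o,rate=.12)
T=Tnow();print(manip.get_time(),T[:3,3],"tip",(T@[.041,0,.11,1])[:3],manip.get_contact_force())
for n,(x,yy,w,h) in {"side":(270,180,100,80),"top":(310,170,80,60)}.items():
    c=manip.camera(n);i=c["image"][:,:,::-1];cv2.imwrite(f"pics/{n}4.png",i)
    cv2.imwrite(f"pics/{n}4c.png",cv2.resize(i[yy:yy+h,x:x+w],None,fx=7,fy=7,interpolation=cv2.INTER_CUBIC))
    for nm,P in {"tip":(T@[.041,0,.11,1])[:3],"ring":np.array([.5467,-.2117,.051])}.items(): 
        uv=proj(c,c["cam_to_world"],P);print(n,nm,(uv-[x,yy]+.5)*7-.5)
```

```text
10.6583 [ 0.5356 -0.1022  0.1183] tip [ 0.5472 -0.2116  0.0773] [ 0.1548 -0.5329 -1.7209]
side tip [385.777  481.6012]
side ring [373.205  529.5619]
top tip [353.7021 174.6935]
top ring [334.9326 182.6355]
```

View pics/side4c.png

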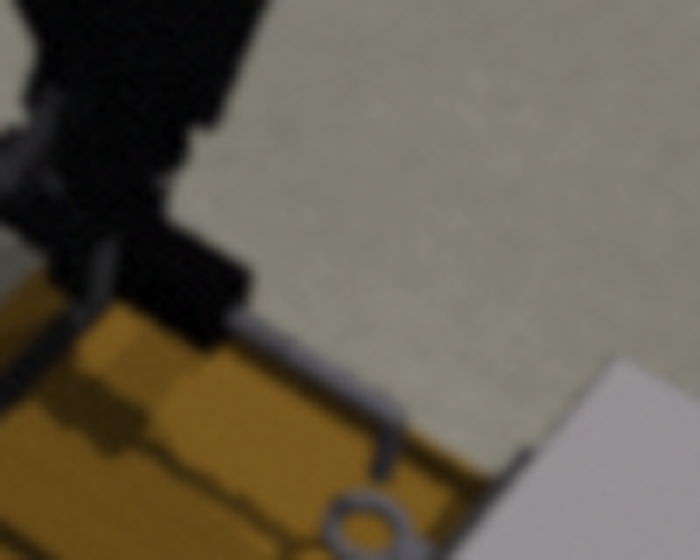

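View pics/top4c.png

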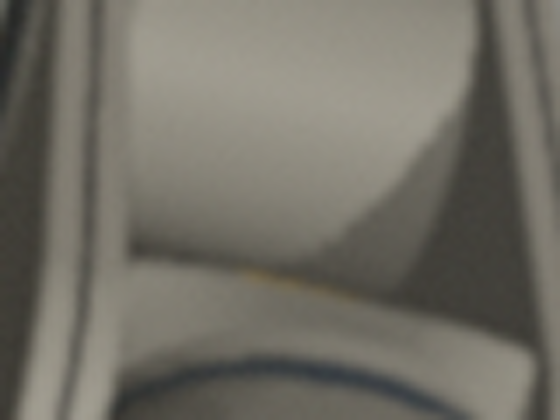

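The side view shows the prong tip at crop (382,478) and the ring centre at (368,524). Both match their predicted offsets within about 1 mm, so I'll lower with force checks.

Run:
```python
from h import *
y=np.deg2rad(-84.);o=down(y+np.pi/2);u=np.array([np.cos(y),np.sin(y),0])
p=np.array([.5352,-.1023,.118])
f0=manip.get_contact_force()
for z in [.098,.092,.086,.080,.074]:
    p[2]=z;manip.servo_line(p,o,rate=.05)
    f=manip.get_contact_force()-f0;print(z,f,manip.get_position())
    if f[2]>4: print("CONTACT");p[2]=.1;manip.servo_line(p,o,rate=.05);break
c=manip.camera("side");x,yy,w,h=270,180,100,80
cv2.imwrite("pics/side5c.png",cv2.resize(c["image"][yy:yy+h,x:x+w,::-1],None,fx=7,fy=7,interpolation=cv2.INTER_CUBIC));print(manip.get_time())
```

```text
0.098 [-1.2198  0.8312 -0.6585] [ 0.535  -0.1023  0.0976]
0.092 [-0.0969  1.0255  0.3452] [ 0.535  -0.1022  0.0917]
0.086 [-0.6579 -0.0932 -0.1822] [ 0.5349 -0.1022  0.0856]
0.08 [-1.0758 -0.1772 -0.2898] [ 0.5349 -0.1022  0.0796]
0.074 [-0.6658 -0.489   0.4461] [ 0.5349 -0.1022  0.0736]
12.425
```

View pics/side5c.png

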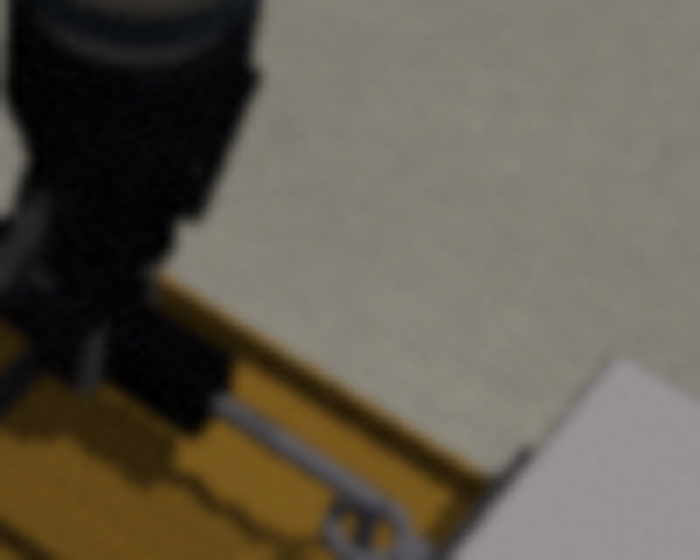

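```bash
cat > pull.py <<'E'
from h import *
import json
y=np.deg2rad(-84.);o=down(y+np.pi/2);u=np.array([np.cos(y),np.sin(y),0])
p0=np.array([.5352,-.1023,.074])
f0=np.mean([manip.get_contact_force() for _ in range(5)],0)
def fp(n=4):
    F=[]
    for _ in range(n): F.append(manip.get_contact_force()); manip.hold(.01)
    F=np.mean(F,0)-f0; return F@u,F
def go(s,rate): manip.servo_line(p0-s*u,o,rate=rate)
stop=False
for s in list(np.arange(.012,.14,.016))+[.148,.153]:
    go(s,.06);a,F=fp(2);print(round(s,4),round(a,2),F,round(manip.get_time(),2))
    if a>9: print("HIGH");stop=True;break
json.dump(dict(s=s,f0=list(f0)),open("st.json","w"))
E
python3 pull.py
```

```text
0.012 0.6 [ 0.2442 -0.5798 -1.5243] 12.79
0.028 0.2 [ 0.3228 -0.1649 -1.0504] 13.22
0.044 0.83 [ 0.1454 -0.8235 -1.5526] 13.66
0.06 0.28 [ 0.6888 -0.214  -1.5698] 14.09
0.076 0.5 [-0.0856 -0.5111 -1.1164] 14.53
0.092 0.98 [ 0.4637 -0.9343 -1.5957] 14.96
0.108 1.64 [-0.0202 -1.6516 -1.2335] 15.39
0.124 0.6 [ 0.7295 -0.5272 -1.9183] 15.82
0.148 0.5 [ 0.2939 -0.4694 -1.1621] 16.39
0.153 1.26 [ 0.469  -1.2153 -1.6137] 16.66
```

Run:
```python
from h import *
c=manip.camera("side");x,yy,w,h=220,170,130,100
cv2.imwrite("pics/side6c.png",cv2.resize(c["image"][yy:yy+h,x:x+w,::-1],None,fx=6,fy=6,interpolation=cv2.INTER_CUBIC));print(manip.get_time(),manip.get_position())
```

```text
16.7083 [0.5192 0.05   0.074 ]
```

View pics/side6c.png

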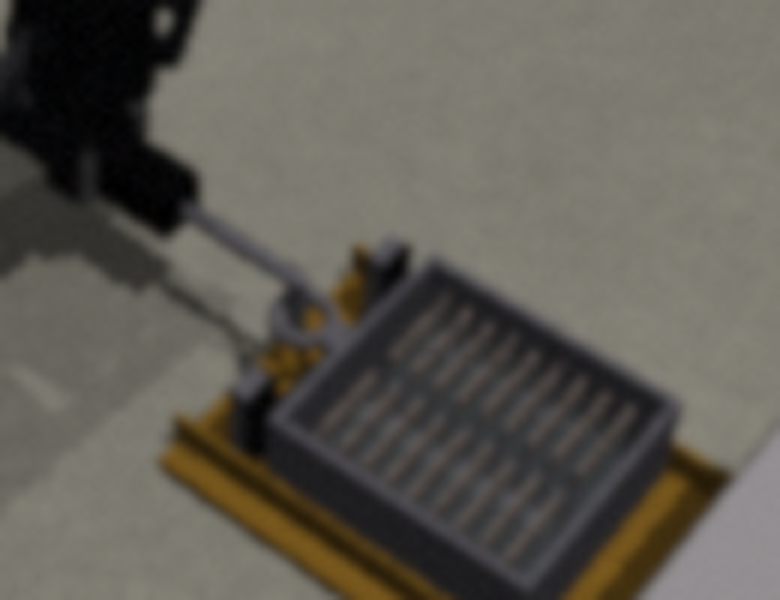

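The tray has followed: its front is just short of the uprights at about (400,262) and (250,400), with the prong in the ring. From here I use fine steps.

```bash
cat > snug.py <<'E'
from h import *
import json
st=json.load(open("st.json"));f0=np.array(st["f0"]);s=st["s"]
y=np.deg2rad(-84.);o=down(y+np.pi/2);u=np.array([np.cos(y),np.sin(y),0])
p0=np.array([.5352,-.1023,.074])
def fp(n=4):
    F=[]
    for _ in range(n): F.append(manip.get_contact_force()); manip.hold(.01)
    F=np.mean(F,0)-f0; return F@u,F
def go(s,rate): manip.servo_line(p0-s*u,o,rate=rate)
hit=False
while s<.178:
    s+=.0005;go(s,.015);a,F=fp(3);print(round(s,4),round(a,2),round(manip.get_time(),2))
    if a>5: hit=True;break
json.dump(dict(s=s,f0=list(f0)),open("st.json","w"))
if not hit: raise SystemExit("no stop")
# servo force to 11
t_in=None
for i in range(60):
    a,F=fp(4);t=manip.get_time();print("c",round(s,5),round(a,2),round(F[2],2),round(t,2))
    if 8.5<a<13.5:
        t_in=t_in or t
        if t-t_in>.9: break
    else:
        t_in=None
        s+=float(np.clip((11-a)*.00003,-.0005,.0003)); go(s,.01)
json.dump(dict(s=s,f0=list(f0)),open("st.json","w"))
print(manip.get_position(),manip.get_time())
E
python3 snug.py
```

```text
0.1535 1.45 16.98
0.154 2.92 17.26
0.1545 3.33 17.53
0.155 3.03 17.81
0.1555 3.26 18.08
0.156 3.11 18.36
0.1565 2.83 18.63
0.157 2.66 18.91
0.1575 3.21 19.18
0.158 2.94 19.46
0.1585 2.36 19.73
0.159 3.03 20.01
0.1595 2.67 20.28
0.16 2.66 20.56
0.1605 2.84 20.83
0.161 3.5 21.11
0.1615 2.91 21.38
0.162 2.59 21.66
0.1625 2.6 21.93
0.163 3.55 22.21
0.1635 5.27 22.48
c 0.1635 5.05 -1.84 22.52
c 0.16368 5.91 -2.27 22.8
c 0.16383 5.65 -2.49 23.08
c 0.16399 6.44 -2.24 23.37
c 0.16413 7.41 -2.57 23.65
c 0.16424 8.44 -2.62 23.93
c 0.16431 8.17 -2.6 24.22
c 0.1644 8.83 -3.23 24.5
c 0.1644 8.88 -3.17 24.53
c 0.1644 8.67 -2.75 24.57
c 0.1644 8.52 -3.0 24.6
c 0.1644 8.99 -3.02 24.63
c 0.1644 8.56 -3.17 24.67
c 0.1644 9.04 -2.73 24.7
c 0.1644 8.57 -2.91 24.73
c 0.1644 8.06 -2.93 24.77
c 0.16449 9.36 -2.58 25.05
c 0.16449 8.65 -2.72 25.08
c 0.16449 9.41 -3.09 25.12
c 0.16449 9.14 -3.29 25.15
c 0.16449 9.34 -3.2 25.18
c 0.16449 9.8 -2.82 25.22
c 0.16449 8.95 -2.8 25.25
c 0.16449 9.5 -3.25 25.28
c 0.16449 8.76 -2.96 25.32
c 0.16449 9.01 -3.15 25.35
c 0.16449 9.7 -2.76 25.38
c 0.16449 8.89 -3.0 25.42
c 0.16449 8.73 -2.96 25.45
c 0.16449 8.8 -3.31 25.48
c 0.16449 9.2 -2.92 25.52
c 0.16449 9.36 -3.14 25.55
c 0.16449 9.14 -3.22 25.58
c 0.16449 9.16 -3.03 25.62
c 0.16449 9.48 -3.21 25.65
c 0.16449 8.81 -3.06 25.68
c 0.16449 9.24 -3.03 25.72
c 0.16449 8.91 -3.17 25.75
c 0.16449 9.12 -3.25 25.78
c 0.16449 8.99 -2.97 25.82
c 0.16449 8.98 -2.86 25.85
c 0.16449 9.28 -3.18 25.88
c 0.16449 8.6 -2.83 25.92
c 0.16449 9.44 -2.79 25.95
c 0.16449 9.0 -3.1 25.98
[0.5183 0.0608 0.074 ] 25.9833
```

```bash
cat > snug2.py <<'E'
from h import *
import json
st=json.load(open("st.json"));f0=np.array(st["f0"]);s=st["s"]
y=np.deg2rad(-84.);o=down(y+np.pi/2);u=np.array([np.cos(y),np.sin(y),0])
p0=np.array([.5352,-.1023,.074])
def fp(n=4):
    F=[]
    for _ in range(n): F.append(manip.get_contact_force()); manip.hold(.01)
    F=np.mean(F,0)-f0; return F@u,F
def go(s,rate): manip.servo_line(p0-s*u,o,rate=rate)
for i in range(4):
    s+=.00012; go(s,.01);a,F=fp(5);print(round(a,2))
    if a>10.8:break
for i in range(7):
    manip.hold(.05);print(round(fp(5)[0],2),end=" ")
print(manip.get_time())
# relax: prong back to hole centre, then lift
q=p0-(s-.0022)*u
manip.servo_line(q,o,rate=.03);print("relaxed 2.2",fp(3))
q=p0-(s-.005)*u
manip.servo_line(q,o,rate=.03);print("relaxed 5",fp(3))
json.dump(dict(s=s-.005,f0=list(f0)),open("st.json","w"))
c=manip.camera("side");x,yy,w,h=220,170,130,100
cv2.imwrite("pics/side7c.png",cv2.resize(c["image"][yy:yy+h,x:x+w,::-1],None,fx=6,fy=6,interpolation=cv2.INTER_CUBIC));print(manip.get_time(),manip.get_position())
E
python3 snug2.py
```

```text
9.77
10.79
11.25
10.92 11.27 10.95 11.34 11.09 11.55 11.19 27.5
relaxed 2.2 (np.float64(0.8313862760175216), array([ 0.0551, -0.8302, -1.1989]))
relaxed 5 (np.float64(0.2291732539305032), array([ 0.7053, -0.1563, -1.1225]))
28.1 [0.5185 0.0568 0.074 ]
```

View pics/side7c.png

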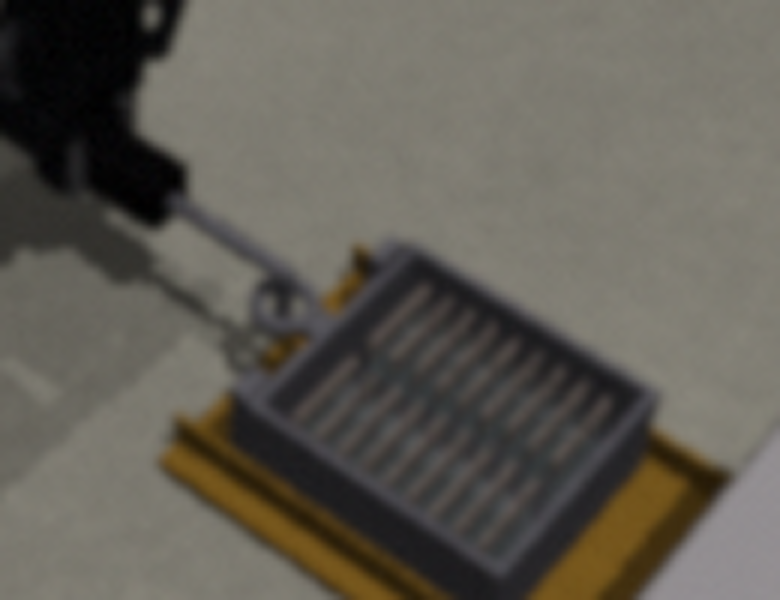

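The tray bears on the uprights and the prong stands mid-hole at about (280,305). I'll lift out and take the hook back.

Run:
```python
from h import *
import json
st=json.load(open("st.json"));f0=np.array(st["f0"]);s=st["s"]
y=np.deg2rad(-84.);o=down(y+np.pi/2);u=np.array([np.cos(y),np.sin(y),0])
p=np.array([.5352,-.1023,.074])-s*u
for z in(.080,.086,.092,.100,.17):
    p[2]=z;manip.servo_line(p,o,rate=.05 if z<.11 else .12);print(z,manip.get_contact_force()-f0)
print(manip.get_time())
o2=down(np.deg2rad(-80.2)+np.pi/2)
manip.move_to([.4656,.356,.16],o2)
manip.servo_line([.4656,.356,.105],o2,rate=.12)
T=Tnow();print(T[:3,3],manip.get_width(),manip.get_time())
wrist("w8")
for n,(x,yy,w,h,k) in {"side":(100,80,140,105,5.5),"top":(280,145,180,100,4.4)}.items():
    c=manip.camera(n);i=c["image"][:,:,::-1];cv2.imwrite(f"pics/{n}8.png",i)
    cv2.imwrite(f"pics/{n}8c.png",cv2.resize(i[yy:yy+h,x:x+w],None,fx=k,fy=k,interpolation=cv2.INTER_CUBIC))
    print((proj(c,c["cam_to_world"],(T@[.041,0,.11,1])[:3])-[x,yy]+.5)*k)
```

```text
0.08 [-0.0614 -0.5325 -0.9367]
0.086 [ 0.5293 -0.1578 -1.0569]
0.092 [ 0.8607 -0.9193 -1.3433]
0.1 [-0.702  -0.6336 -1.2386]
0.17 [-0.3216 -0.0024 -1.8053]
29.9417
[0.4661 0.3557 0.1052] 0.0227863624569887 31.7167
[444.2318 466.3253]
[-452.1202  316.0619]
```

View pics/side8c.png

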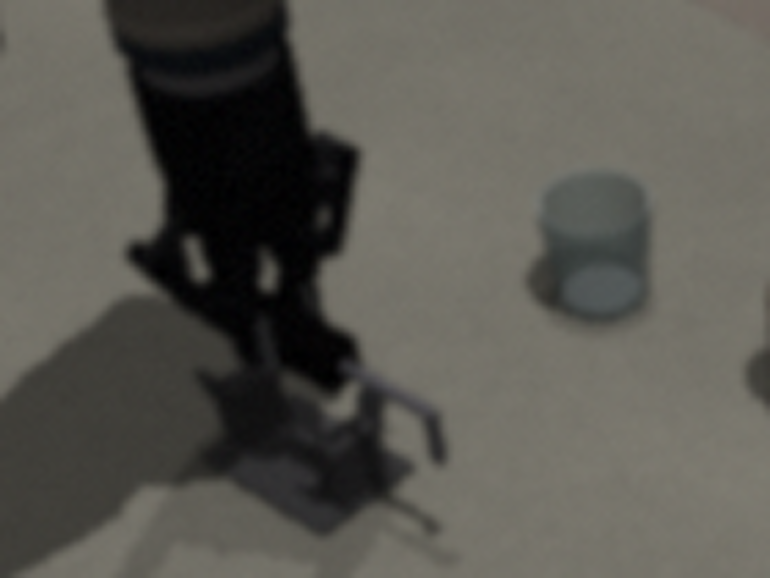

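View pics/top8c.png

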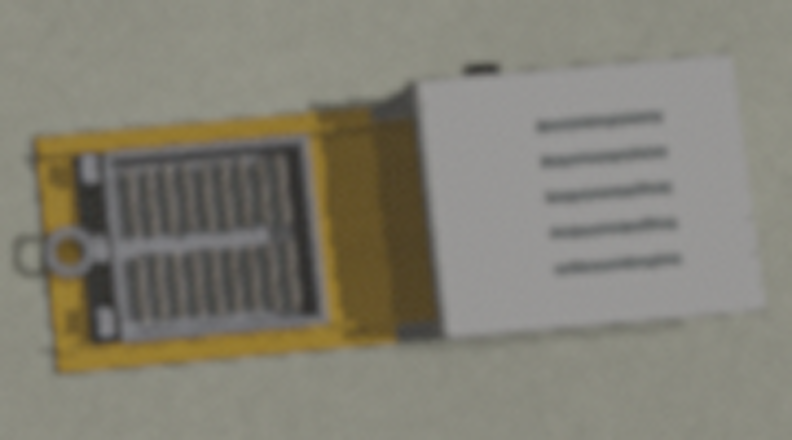

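View pics/w8.png

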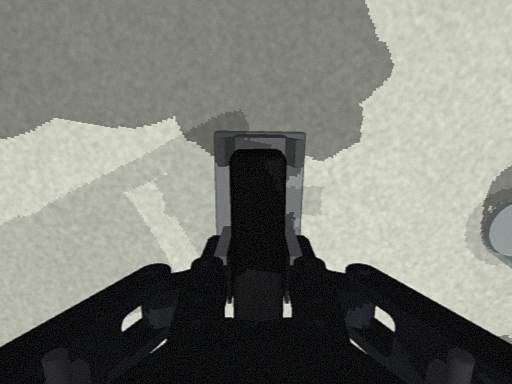

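The tray is fully clear of the hood and against the stop. The hook has not slipped in the grip and is centred over the rest, so I'll lay it down.

Run:
```python
from h import *
o2=down(np.deg2rad(-80.2)+np.pi/2)
f0=manip.get_contact_force()
for z in(.075,.070,.067,.066,.0652,.0645):
    manip.servo_line([.4656,.356,z],o2,rate=.05);f=manip.get_contact_force()-f0;print(z,f,manip.get_position()[2])
    if f[2]>2.5:break
manip.command_gripper(.06);print(manip.get_width(),manip.get_contact_force()-f0)
manip.servo_line([.4656,.356,.2],o2,rate=.12)
print(manip.get_time())
wrist("w9")
c=manip.camera("side")["image"][:,:,::-1];cv2.imwrite("pics/side9.png",c)
cv2.imwrite("pics/side9c.png",cv2.resize(c[130:190,125:205],None,fx=8,fy=8,interpolation=cv2.INTER_CUBIC))
```

```text
0.075 [-0.7847 -0.4367  0.532 ] 0.0748968196539956
0.07 [-1.2052 -0.4348  0.453 ] 0.06981860015090975
0.067 [-0.1373 -0.3234  0.4928] 0.06686890964148366
0.066 [-0.0809 -0.1488  0.7726] 0.06600438774769407
0.0652 [-0.838  -0.8167  5.0493] 0.06556933176530835
0.05998804852428334 [-0.5074  0.0249  1.6522]
35.3417
```

View pics/w9.png

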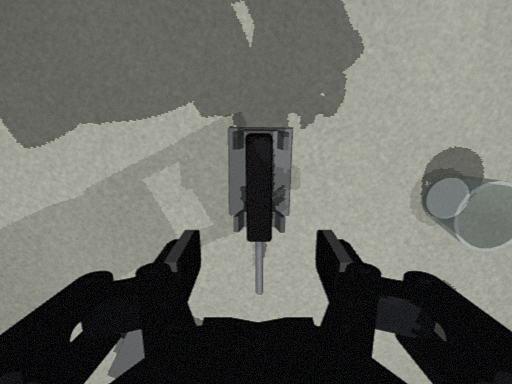

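View pics/side9c.png

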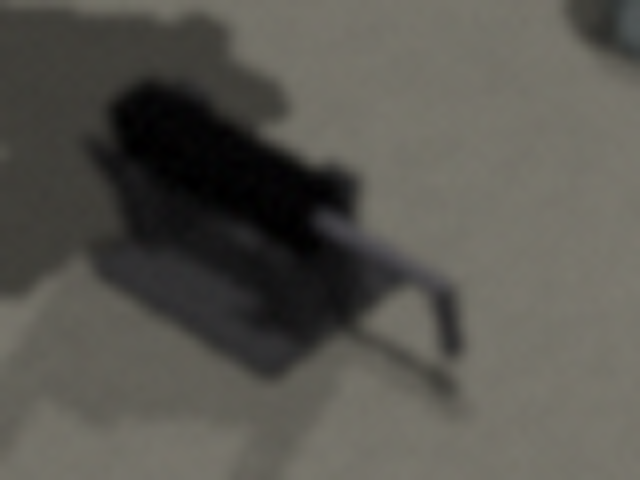

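View pics/side9.png

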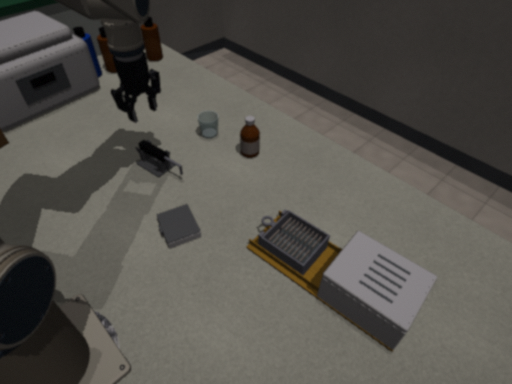

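The hook lies in its saddles just as at the start (rod start at (318,217) and tip at (452,352) in the crop). The tray is out, and the bottle, jar and box are where they were. I'm handing in.

Run:
```python
from h import *
manip.sign_off();print(manip.get_time())
```

```text
the job is handed in; nothing more can be done
the job is handed in; nothing more can be done
```

The tray is out of the dryer, clear of the hood and against the end stop, and the hook is back on its rest. I handed the job in at about 35 s of the 58 s allowed.

- **Pull:** I dropped the prong into the ring without touching it and drew the tray about 164 mm. The sliding friction read about 3 N.
- **Hold at the stop:** I held about 9 N for 1.5 s, then about 11 N for 0.7 s. The readings are noisy, by about 0.7 N. No reading went above 11.6 N, but I took readings only between moves, not during them.
- **Unhook and return:** I eased the prong back to the middle of the hole, lifted it out with no sign of catching, and laid the hook down. The last pictures show it lying in its saddles as at the start.
- **Last checks:** The top view after unhooking shows the whole tray clear of the hood, its front at the stop uprights. The last side view shows the bottle, jar and box where they stood.
- **Could not check:** The arm hid the ring from the top camera while the prong went in, so I checked that fit with the side camera and the force readings only.

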